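# Light up and click the board carriage into its notch under the inspection microscope

### The arm

A 6-joint arm with a two-finger parallel gripper is mounted at the origin on the work surface. World frame = base frame: x ahead of the robot, y to its left, z up, the work surface at z = 0. Lengths are in mm, angles in rad, forces in N, time in s.
With the tool pointing down it reaches from about 325 to 900 mm from the base axis. Payload 6.1 kg.
Tool frame: the origin (TCP) lies at the very end of the fingers, on their centre line; the grasp point (between the pads) lies 19 mm behind it; z points along the fingers, y is the direction in which the jaws open and shut (so a half turn about z gives the same grasp; the last joint's range is limited). The gripper opens to 87 mm and grips with 3 to 60 N. Pads are 19 mm wide; open, the fingers measure 117 mm over their backs; the gripper's body (75 mm by 190 mm) begins 51 mm behind the grasp point.
Start: joints at [1.182, 0.22, 1.526, -0, 1.395, -0.126], TCP at [162.365, 603.534, 222.538] pointing down, gripper open.
Joint ranges: [-2.98, 2.98], [-0.91, 2.08], [0.09, 2.57], [-1.24, 4.39], [0.2, 2.65], [-2.68, 2.68]. Speed limits (rad/s): [2.57, 2.57, 3.01, 3.14, 3.14, 3.14].

### API

Orientations are given as [roll, pitch, yaw] about the fixed x, y, z axes, in that order (R = Rz(yaw) Ry(pitch) Rx(roll)).
In Python, from station import bot gives the robot as it stands.
- The arm moves only by the tool play_rows, never from a script. Its argument "motion" is a list of rows, each a list of 3 entries, a list of its own where there are three numbers: the shift along the world's x, y, z in cm, then the turn about the world's z in degrees, then the closure, from 0 (fully open) to 1 (shut). A call has 1 to 20 rows; each row shifts and turns the commanded pose from where the row before left it; what a row does not reach is not made up. A row lasts 1/12 s, in which the tool goes at most 41.7 mm and 7.16 degrees, less where a joint would pass 70% of its speed; a pose out of reach is approached as far as the arm can. A call with a gripper value outside its range is refused whole. The fingers move at their own pace and stop on an object; "squeeze" is the grip in N (left out, the last holds). Time passes only in rows, so rows that do not move let the fingers close. It gives the time, the measured TCP pose, the force and the opening at its end, in the units of the state.
- bot.read_state(): the state, without advancing time (a new reading comes with each control period).
- bot.camera(name): name is "side" or "top" or "wrist"; returns a dict with "pixels" (480x640x3 uint8, red, green, blue), "fx", "fy", "cx", "cy" (pixels), "view" (4x4, takes a point from world to camera coordinates). Camera axes: x right, y down, z forward; pixel columns grow to the right and rows downward; lengths in mm; the calibration is good to about 2 mm. A picture is of the moment at which its call begins. There is no depth.
- bot.finish_job(): hands the job in, once; it reports no verdict.
The state is a dict: "t": time; "joints": joint angles; "qd": joint speeds; "joint_torque": joint torques, N m; "ee_pos": TCP position; "tool_rot": TCP orientation; "force": force on the tool from outside, world axes, zero at the start; "ft_torque": the same for the moment, N m; "finger_gap": finger opening in mm.
Only numpy, scipy, OpenCV 4.12 (cv2) and the standard library are available. Lean on these libraries where they do the work, as an engineer would, in place of code of your own. Each camera call takes 0.05 s, during which the arm holds its last target. There are 200 camera calls.

### The job

Get the circuit board ready for inspection: on the ring-light controller press, fully down and one at a time, the round power key, then the third preset key from the left in the front row, then the plus key (the rear one of the two at the right of the display), and press none of the other keys. Then take the carriage's black hand grip between the fingers and slide the carriage left along its rail towards the microscope until you feel the spring ball drop into the notch of the index strip. Finish holding it there: the grip still pinched, the ball resting in the notch, the microscope never bumped and the other things on the bench left where they are.

Things in the scene. Friction and masses are not known exactly. Their poses are not given: they have to be found in the camera images.
- controller: cream desk-top box of the ring light, 118 (x) x 160 (y) x 40 mm high, fixed to the bench. Origin under its centre; x points away from the robot side, y left. On top, besides a flush dark display, seven grey spring keys stand 6 mm proud: a round one at the back left, four in a row along the front edge, two at the right of the display. Each goes 4 mm straight down and springs back
- power_top (a point): centre of the top of the round power key (20 mm across, left of the display), 46 mm above the bench when up. All keys: 1.2 N to start, 4 N fully down
- preset3_top (a point): centre of the top of preset key 3, third from the left in the front row of four (keys 14 mm wide, 20 mm front to back, 36 mm pitch); 46 mm above the bench when up
- plus_top (a point): centre of the top of the plus key (20 mm wide, 14 mm front to back), the rear one of the two keys right of the display, 37 mm behind minus; 46 mm above the bench when up
- power (a joint): how far the round power key is pressed, m: 0 up, 0.004 fully down
- preset1 (a joint): preset key 1, leftmost in the front row: 0 up, 0.004 m fully down
- preset2 (a joint): preset key 2, second from the left in the front row: 0 up, 0.004 m fully down
- preset3 (a joint): preset key 3, third from the left in the front row: 0 up, 0.004 m fully down
- preset4 (a joint): preset key 4, rightmost in the front row: 0 up, 0.004 m fully down
- plus (a joint): plus key: 0 up, 0.004 m fully down
- minus (a joint): minus key, the front one of the two right of the display: 0 up, 0.004 m fully down
- stage: cream base plate of the inspection stage, 240 (x) x 520 (y) x 12 mm, fixed to the bench, with a steel rail along y. Origin under the middle of the rail, at bench height; y points along the rail to the left, the way the carriage goes to bring the board under the microscope. The plate reaches from 70 mm in front of the rail to 170 mm behind it
- scope: video microscope on the stage's pillar, a fixed part of the stage; its origin and axes are the stage's. Its ring light, 68 mm across, has its underside 176 mm above the bench, its axis over the rail at stage y = +120 mm; the pillar, 25 mm thick and 359 mm high, stands at stage x = +130, y = +200 mm
- carriage: board carriage; slides 180 mm along the rail (stage y), with 1.5 N of friction. Origin: in its black upright hand grip at its right-hand end, 91 mm above the bench, over the rail. The grip is flat-sided, 16 mm thick along the rail, 36 mm across it, and runs from 20 mm above the origin to 40 mm below. Axes as the stage's. The board's edge is 100 mm left of it; all else on the carriage is under 66 mm high
- plunger (a point): lowest point of the spring ball as it rides on the index strip, 30 mm above the bench. The plunger is a steel barrel 14 mm across, in a bracket on the carriage 50 mm behind the grip (stage x) and level with it along the rail (same stage y); its 10 mm ball runs on the strip
- index: steel index strip 310 x 16 x 6 mm along the rail, 50 mm behind it, axes as the stage's, set elsewhere for each job. Origin: under the middle of its one notch, an 8 mm wide slot across it. There the ball drops in 2 mm: it draws the carriage to the middle with up to 5 N, then holds it with 5 N either way, so about 7 N pushes it on over the edge. Home: plunger above this origin (same stage y)
- multimeter: dark multimeter lying on its back, 165 x 82 x 36 mm (x, y, z), origin under its centre; bystander
- spool: solder spool standing on its flange, 58 mm across, 38 mm high, origin under its centre; bystander
- fluxjar: amber flux jar, 48 mm across, 55 mm high, origin under its centre; bystander
- tipcleaner: black pot with brass wool, 74 mm across, 46 mm high, origin under its centre; bystander
- tweezers: steel tweezers lying along their x, 120 mm long, 9 mm high; bystander
- screwdriver: black-handled screwdriver lying along its x, 160 mm long; bystander
- partstray: small grey tray of loose parts, 75 x 105 x 22 mm, origin under its centre; bystander
There are look-alikes about, which are no part of the job. Several things have the shape of the controller; the one meant has the colours described above.

How it is judged:
By the outcome, as a careful person would: the job done as asked, in the order asked, and still so for the second after the job is handed in, while the arm keeps its last pose, push and grip.
It also fails if it takes over 61 s, if anything falls off the work surface, if the arm or the gripper's body presses on something with over 40 N, if the wrist force passes 120 N, or if a joint passes its speed limit or range.

## Working session

There is one attempt and no reset: what is moved stays moved. The work goes in short steps, Python scripts to look and compute and a tool call to move; the robot and the scene stay as the last step left them, time stands still between calls to the robot, and variables do not carry over. Pictures are saved under pics/ and viewed, about 8 in all and at most 12, crops included, and the job is handed in when it is done.

Besides the shell and the picture viewer there is one more tool, called as name([rows], argument=value, ...), one row to a line, values as JSON. play_rows: Moves the arm, as the interface text tells. Its arguments: {"type":"object","properties":{"motion":{"type":"array"},"squeeze":{"type":"number"}},"required":["motion"]}

```bash
mkdir -p pics
cat > h.py <<'E'
import numpy as np, cv2
from station import bot
def shot(n,f):
    c=bot.camera(n); cv2.imwrite(f'pics/{f}.png',c['pixels'][:,:,::-1]); np.savez(f'pics/{f}.npz',**c); return c
def load(f): return np.load(f'pics/{f}.npz')
def ray(c,u,v,z):
    V=c['view'];R=V[:3,:3];o=-R.T@V[:3,3]
    d=R.T@np.array([(u-c['cx'])/c['fx'],(v-c['cy'])/c['fy'],1]); return o+d*(z-o[2])/d[2]
def proj(c,p):
    q=c['view'][:3,:3]@np.array(p)+c['view'][:3,3]; return [float(c['fx']*q[0]/q[2]+c['cx']),float(c['fy']*q[1]/q[2]+c['cy'])]
E
python3 - <<'E'
from h import *
print(bot.read_state())
for n in('top','side'):
    c=shot(n,n+'0'); V=c['view']; print(n,c['fx'],c['cx'],c['cy'],-V[:3,:3].T@V[:3,3],V[:3,:3].round(3).tolist())
E
```

```text
{'t': 0.0, 'joints': array([ 1.18192048e+00,  2.21224836e-01,  1.52760751e+00,  6.85057444e-06,
        1.39466287e+00, -1.26079221e-01]), 'qd': array([ 0.00151885,  0.00081797, -0.00020098, -0.00186041,  0.00077759,
       -0.00047492]), 'joint_torque': array([-4.29765905e-04, -4.94611573e+01, -3.87374890e+01,  6.97162421e-02,
        5.71574271e-02, -1.56207434e-04]), 'ee_pos': array([162.12091426, 602.9791717 , 221.43993813]), 'tool_rot': array([-3.13970603e+00, -2.45928156e-04,  2.87879459e+00]), 'force': array([-0.09911311, -1.07411776, -0.01904112]), 'ft_torque': array([-0.05532691,  0.02172364, -0.02840217]), 'finger_gap': 86.8820085079745}
top 447.7841376284254 317.4538126565554 242.08128997341598 [ 434.37809955 -168.29425283 1301.84402361] [[-0.011, -1.0, 0.008], [-0.995, 0.01, -0.099], [0.099, -0.009, -0.995]]
side 537.2691801892602 317.9304402097334 237.21506883215696 [ 1.71931891e-01 -8.98700824e+02  1.20844524e+03] [[0.791, -0.611, -0.006], [-0.479, -0.614, -0.628], [0.38, 0.499, -0.779]]
```

View pics/top0.png

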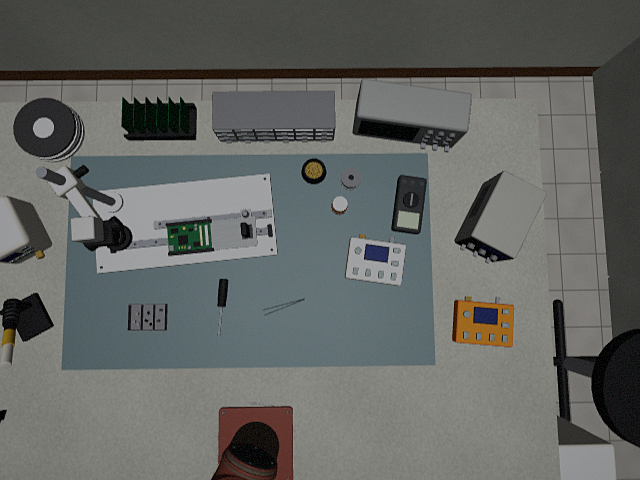

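View pics/side0.png

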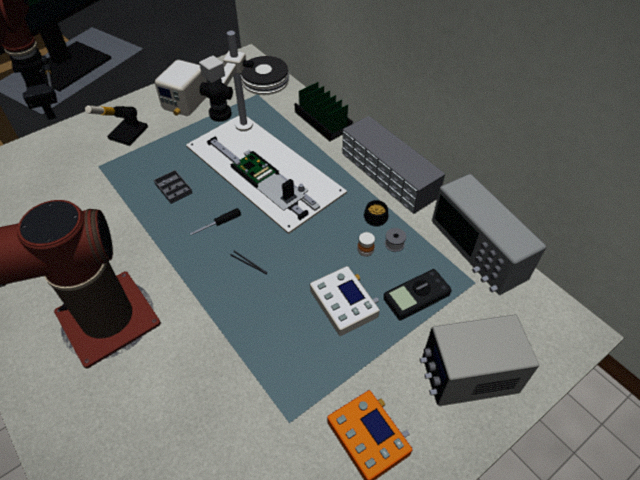

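The top view shows the cream controller at about (376,261), with an orange look-alike at (484,323). The stage plate is at (185,222), the grip at about (247,229) and the ring light at about (115,235). The side view agrees. Next I'll measure the rough poses.

Run:
```python
from h import *
c=load('top0'); im=c['pixels']; hsv=cv2.cvtColor(im,cv2.COLOR_RGB2HSV)
m=cv2.inRange(hsv,(0,0,185),(180,45,255)); m[:150]=0;m[300:]=0;m[:,:65]=0;m[:,430:]=0
cs,_=cv2.findContours(m,cv2.RETR_EXTERNAL,cv2.CHAIN_APPROX_NONE)
for k in cs:
    if cv2.contourArea(k)<300: continue
    r=cv2.minAreaRect(k); b=cv2.boxPoints(r); z=40 if r[0][0]>320 else 12
    P=np.array([ray(c,*p,z) for p in b]); print(r,P.round(1).tolist(),P.mean(0), [np.linalg.norm(P[i]-P[i-1]).round(1) for i in range(4)],
      [np.degrees(np.arctan2(*(P[i]-P[i-1])[1::-1])).round(1) for i in range(4)])
a=cv2.resize(im[225:300,335:415],None,fx=7,fy=7,interpolation=2); b=cv2.resize(im[170:275,65:285],None,fx=3.6,fy=3.6,interpolation=2)
cv2.imwrite('pics/a.png',a[:,:,::-1]);cv2.imwrite('pics/b.png',b[:,:,::-1])
```

```text
(no output)
```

View pics/a.png

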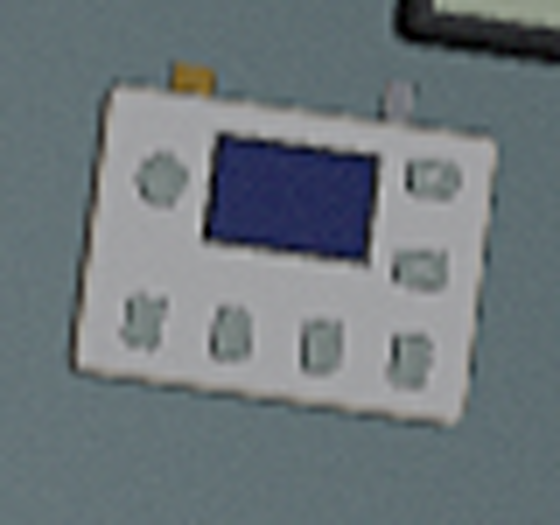

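View pics/b.png

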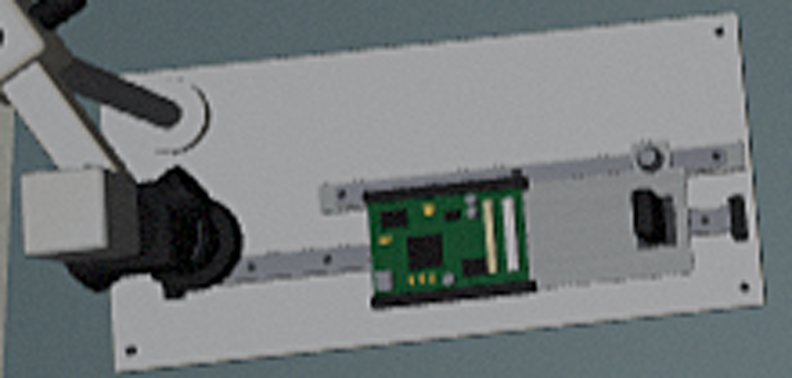

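Crop a shows all seven keys, with power at the back left. Crop b shows the grip, the plunger barrel at (650,157), the strip from (322,195) to (742,155), and no notch I can see yet. It may be hidden behind the board clamp.

Run:
```python
from h import *
c=load('top0')
K=dict(power=(162,179),p1=(143,322),p2=(231,333),p3=(321,346),p4=(410,360),plus=(433,180),minus=(420,271))
for k,(u,v) in K.items(): print(k,ray(c,335+(u+.5)/7-.5,225+(v+.5)/7-.5,46).round(1))
f=lambda u,v,z: ray(c,65+u/3.6,170+v/3.6,z)
A,B,C=f(738,13,12),f(764,304,12),f(117,371,12)
print(A,B,C,np.linalg.norm(A-B),np.linalg.norm(B-C))
ey=(C-B)/np.linalg.norm(C-B); ex=np.array([ey[1],-ey[0],0]); print('yaw',np.degrees(np.arctan2(ey[1],ey[0]))-90)
O=(A+C)/2-50*ex; print('O',O)
s=lambda P:(np.dot(P-O,ex).round(1),np.dot(P-O,ey).round(1))
for n,p in dict(griptop=(652,207,111),plunger=(650,157,60),stripL=(322,197,18),stripR=(742,156,18),ringx=(190,240,190),railend=(739,217,25)).items(): P=f(*p);print(n,P.round(1),s(P))
```

```text
power [ 535.7 -293.1   46. ]
p1 [ 478.4 -284.3   46. ]
p2 [ 473.6 -319.5   46. ]
p3 [ 468.  -355.4   46. ]
p4 [ 462.1 -390.9   46. ]
plus [ 534.2 -402.2   46. ]
minus [ 497.6 -395.9   46. ]
[766.6174649  -43.10542952  12.        ] [528.43704666 -63.80819153  12.        ] [480.37770259 450.56340804  12.        ] 239.07847244935718 516.6118881632345
yaw 5.337826884894909
O [573.71440886 199.07759184  12.        ]
griptop [594.4  11.3 111. ] (np.float64(3.1), np.float64(-188.9))
plunger [640.5  20.7  60. ] (np.float64(49.9), np.float64(-183.8))
stripL [617.6 289.4  18. ] (np.float64(52.1), np.float64(85.8))
stripR [647.6 -46.8  18. ] (np.float64(50.7), np.float64(-251.7))
ringx [563.9 318.3 190. ] (np.float64(1.4), np.float64(119.6))
railend [597.2 -45.1  25. ] (np.float64(0.7), np.float64(-245.3))
```

Sizes check out: the plate measures 239 × 517 mm, key pitch is about 36 mm, and the grip sits at stage x of about 0. The controller's yaw is about −8.7° and the stage's about 5.3°. I'll move above the controller with the fingers closed.

play_rows([
  [[1.3,-3.6,0],0,1],
  [[1.3,-3.6,0],0,1],
  [[1.3,-3.6,0],0,1],
  [[1.3,-3.6,0],0,1],
  [[1.3,-3.6,0],0,1],
  [[1.3,-3.6,0],0,1],
  [[1.3,-3.6,0],0,1],
  [[1.3,-3.6,0],0,1],
  [[1.3,-3.6,0],0,1],
  [[1.3,-3.6,0],0,1],
  [[1.3,-3.6,0],0,1],
  [[1.3,-3.6,0],0,1],
  [[1.3,-3.6,0],0,1],
  [[1.3,-3.6,0],0,1],
  [[1.3,-3.6,0],0,1],
  [[1.3,-3.6,0],0,1],
  [[1.3,-3.6,0],0,1],
  [[1.3,-3.6,0],0,1],
  [[1.3,-3.6,0],0,1],
  [[1.3,-3.6,0],0,1],
], squeeze=30)

```text
t: 1.77
ee_pos: [422.4, -118.5, 222.3]
tool_rot: [3.141, 0.0, 2.878]
force: [0.5, -0.3, 0.5]
finger_gap: 0.2
```

play_rows([
  [[1.3,-3.6,0],0,1],
  [[1.3,-3.6,0],0,1],
  [[1.3,-3.6,0],0,1],
  [[1.3,-3.6,0],0,1],
  [[1.3,-3.6,0],0,1],
  [[1,-2,0],0,1],
  [[0,0,0],0,1],
  [[0,0,0],0,1],
  [[0,0,0],0,1],
])

```text
t: 2.52
ee_pos: [496.8, -315.6, 221.8]
tool_rot: [3.141, -0.002, 2.879]
force: [0.3, -0.4, -0.1]
finger_gap: 0.4
```

Run:
```python
from h import *
c=shot('wrist','w1'); s=bot.read_state(); print(s['ee_pos'],s['tool_rot'],s['t'],s['force'])
V=c['view'];print(-V[:3,:3].T@V[:3,3],c['fx'])
```

```text
[ 496.94380344 -315.31827774  222.10175014] [ 3.14081960e+00 -1.06939454e-03  2.87939702e+00] 2.5667 [0.01193117 0.27829994 0.19959168]
[ 431.15659469 -298.3525011   384.2964766 ] 348.3336327199413
```

View pics/w1.png

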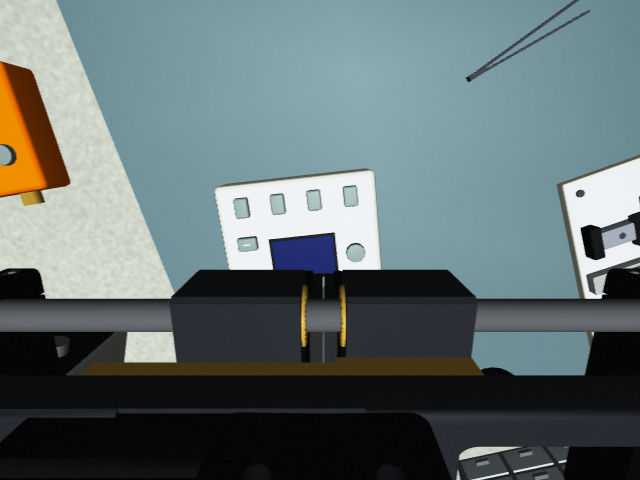

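The wrist view, turned 180°, shows preset4 at (241,207), preset3 (278,204), preset2 (314,200), preset1 (350,196), minus (247,243) and power (356,252).

Run:
```python
from h import *
c=load('w1')
for k,(u,v) in dict(power=(356,252),p1=(350,196),p2=(314,200),p3=(278,204),p4=(241,207),minus=(247,243)).items(): print(k,ray(c,u,v,46).round(1))
```

```text
power [ 535.6 -291.3   46. ]
p1 [ 479.1 -283.5   46. ]
p2 [ 473.7 -318.3   46. ]
p3 [ 468.3 -353.3   46. ]
p4 [ 461.7 -389.1   46. ]
minus [ 497.9 -394.8   46. ]
```

play_rows([
  [[1.9,1.2,-3],0,1],
  [[1.9,1.2,-3],0,1],
  [[0,0,-3.5],0,1],
  [[0,0,-3.5],0,1],
  [[0,0,-2],0,1],
  [[0,0,-1.2],0,1],
  [[0,0,-0.8],0,1],
  [[0,0,-0.3],0,1],
  [[0,0,-0.3],0,1],
  [[0,0,-0.2],0,1],
  [[0,0,-0.1],0,1],
  [[0,0,0],0,1],
  [[0,0,0],0,1],
])

```text
t: 3.65
ee_pos: [536.4, -293.2, 44.9]
tool_rot: [-3.141, 0.003, 2.879]
force: [1.1, 0.3, 2.2]
finger_gap: 0.5
```

play_rows([
  [[0,0,-0.1],0,1],
  [[0,0,-0.1],0,1],
  [[0,0,-0.1],0,1],
  [[0,0,0],0,1],
  [[0,0,0],0,1],
  [[0,0,0],0,1],
])

```text
t: 4.15
ee_pos: [536.4, -293.2, 42.3]
tool_rot: [-3.141, 0.002, 2.879]
force: [0.1, 1.1, 9.8]
finger_gap: 0.3
```

Force went up to 9.8 N at z = 42.3, which is the hard stop, so power was fully pressed. Next is preset 3.

play_rows([
  [[0,0,0.5],0,1],
  [[0,0,2.5],0,1],
  [[0,0,1],0,1],
  [[-2.3,-2.1,0],0,1],
  [[-2.3,-2.1,0],0,1],
  [[-2.2,-2,0],0,1],
  [[0,0,0],0,1],
  [[0,0,-2],0,1],
  [[0,0,-1],0,1],
  [[0,0,-0.5],0,1],
  [[0,0,-0.2],0,1],
  [[0,0,-0.1],0,1],
  [[0,0,-0.1],0,1],
  [[0,0,-0.1],0,1],
  [[0,0,0],0,1],
  [[0,0,0],0,1],
  [[0,0,0],0,1],
])

```text
t: 5.57
ee_pos: [466.8, -353.6, 42.2]
tool_rot: [3.141, -0.003, 2.88]
force: [-8.8, 5.7, 14.3]
finger_gap: 0.9
```

play_rows([
  [[0,0,0.5],0,1],
  [[0,0,2.5],0,1],
  [[0,0,1],0,1],
  [[2.2,-1.6,0],0,1],
  [[2.2,-1.6,0],0,1],
  [[2.3,-1.5,0],0,1],
  [[0,0,0],0,1],
  [[0,0,0],0,1],
  [[0,0,-2],0,1],
  [[0,0,-1],0,1],
  [[0,0,-0.5],0,1],
  [[0,0,-0.2],0,1],
  [[0,0,-0.1],0,1],
  [[0,0,-0.1],0,1],
  [[0,0,-0.1],0,1],
  [[0,0,0],0,1],
  [[0,0,0],0,1],
  [[0,0,0],0,1],
])

```text
t: 7.07
ee_pos: [534.0, -401.0, 42.3]
tool_rot: [3.141, -0.001, 2.879]
force: [-5.4, 5.9, 9.6]
finger_gap: 0.3
```

Plus bottomed out too. I'll lift and move behind the carriage so I can look at the index strip.

play_rows([
  [[0,0,0.5],0,1],
  [[0,0,3.5],0,1],
  [[0,0,4],0,1],
  [[0,0,4],0,1],
  [[0,0,4],0,1],
  [[1.4,3.7,2],5,1],
  [[1.4,3.7,2],5,1],
  [[1.4,3.7,1],5,1],
  [[1.4,3.7,0],5.4,1],
  [[1.4,3.7,0],0,1],
  [[1.4,3.7,0],0,1],
  [[1.4,3.7,0],0,1],
  [[1.4,3.7,0],0,1],
  [[1.4,3.7,0],0,1],
  [[1.4,3.7,0],0,1],
  [[1.4,3.7,0],0,1],
  [[1.4,3.7,0],0,1],
  [[1.4,3.7,0],0,1],
  [[0,0,0],0,0],
  [[0,0,0],0,0],
])

```text
t: 8.73
ee_pos: [715.1, 77.6, 248.0]
tool_rot: [-3.141, 0.001, -3.044]
force: [-0.7, -0.7, -0.7]
finger_gap: 7.5
```

Run:
```python
from h import *
c=shot('wrist','w2'); s=bot.read_state(); print(s['ee_pos'],s['tool_rot'],s['t'],s['force'])
```

```text
[714.79267922  75.77754241 248.1321608 ] [-3.14093567e+00  3.91073207e-04 -3.04653599e+00] 8.7833 [-0.62015994 -0.44021504  0.48867   ]
```

View pics/w2.png

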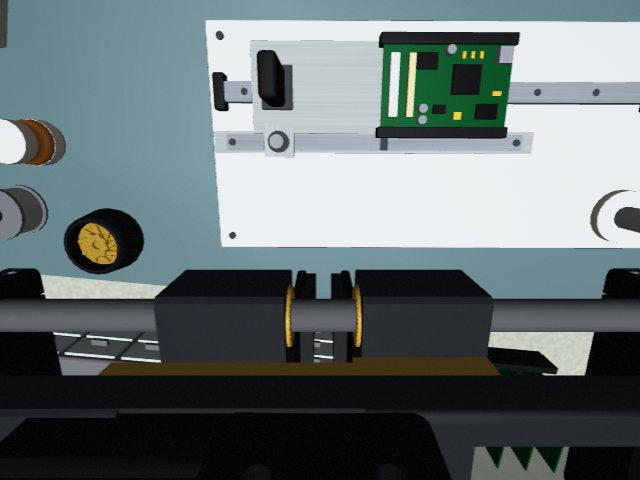

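In the wrist view the notch shows as a dark slot at (383,143), with the plunger top at (278,141) and the grip top at about (267,76).

Run:
```python
from h import *
c=load('w2'); im=c['pixels']
print('strip row', im[144:148,372:396].mean((0,2)).round().astype(int))
O=np.array([573.7,199.1,0]);a=np.radians(95.3);ey=np.array([np.cos(a),np.sin(a),0]);ex=np.array([ey[1],-ey[0],0])
for n,(u,v,z) in dict(notch=(383,144,18),plungertop=(278,141,70),pl60=(278,141,60),barrelbase=(280,148,30),gripL=(259,76,111),gripR=(275,76,111),plateR=(206,20,12),plateR2=(220,246,12),stripR=(217,144,18),stripL=(532,144,18)).items():
  P=ray(c,u,v,z); print(n,P.round(1),np.dot(P-O,ex).round(1),np.dot(P-O,ey).round(1))
m=(cv2.cvtColor(im,cv2.COLOR_RGB2GRAY)<45).astype(np.uint8); m[:30]=0;m[130:]=0;m[:,:240]=0;m[:,300:]=0
n,l,st,ce=cv2.connectedComponentsWithStats(m);print(st[1:],ce[1:])
```

```text
strip row [181 181 180 180 180 180 180 160 107  72  72  71  71  72  67 115 167 171
 172 171 171 171 172 172]
notch [634.5 135.2  18. ] 54.6 -69.2
plungertop [643.   28.1  70. ] 53.2 -176.7
pl60 [642.9  26.8  60. ] 53.0 -177.9
barrelbase [649.4  25.6  30. ] 59.4 -179.7
gripL [595.6  15.1 111. ] 4.8 -185.2
gripR [594.3  27.7 111. ] 4.7 -172.6
plateR [531.5 -59.5  12. ] -65.9 -253.6
plateR2 [768.6 -40.   12. ] 172.0 -256.1
stripR [651.9 -44.1  18. ] 55.4 -249.4
stripL [618.8 296.3  18. ] 53.9 92.7
[[ 257   50   28   57 1316]
 [ 264  109    9    1    9]
 [ 277  109    2    1    2]
 [ 285  109    1    1    1]
 [ 291  109    1    1    1]] [[270.5881459   78.61702128]
 [268.         109.        ]
 [277.5        109.        ]
 [285.         109.        ]
 [291.         109.        ]]
```

The notch is at stage y of about −69 and the plunger about −178, so travel is about 109 mm. The gripper body would reach about +26 at home and the ring starts at +86, so it clears. I'll go above the grip, opening the fingers on the way.

play_rows([
  [[-3.1,-1.4,0],0,0],
  [[-3.1,-1.4,0],0,0],
  [[-3.1,-1.4,0],0,0],
  [[-3.1,-1.4,0],0,0],
  [[0,0,-2.5],0,0],
  [[0,0,-2.5],0,0],
  [[0,0,-2.5],0,0],
  [[0,0,-2.5],0,0],
  [[0,0,0],0,0],
  [[0,0,0],0,0],
  [[0,0,0],0,0],
])

```text
t: 9.7
ee_pos: [591.5, 18.0, 149.9]
tool_rot: [-3.141, 0.002, -3.05]
force: [0.9, -0.9, -0.1]
finger_gap: 82.0
```

Run:
```python
from h import *
s=bot.read_state(); print(s['ee_pos'],s['tool_rot'],s['t'],s['finger_gap'],s['force'])
a=shot('top','t3')['pixels'][160:290,180:320];b=shot('side','s3')['pixels'][120:250,210:350]
cv2.imwrite('pics/ab.png',cv2.resize(np.hstack([a,b]),None,fx=2.8,fy=2.8,interpolation=2)[:,:,::-1])
```

```text
[591.50403588  18.02282536 149.94792426] [-3.14094576e+00  2.16314159e-03 -3.04963808e+00] 9.7 82.04816307566922 [ 0.8569689  -0.93463745 -0.12541503]
```

View pics/ab.png

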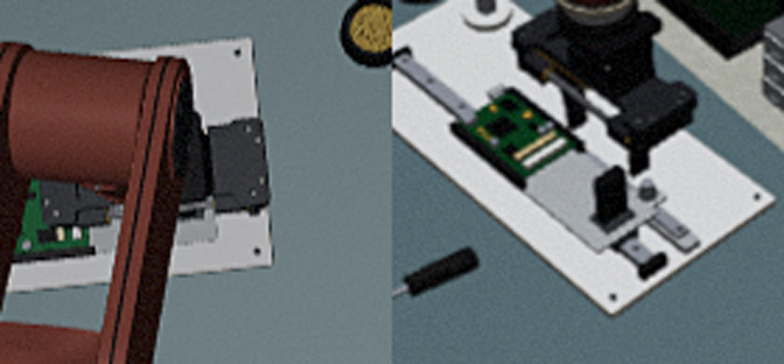

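The jaws line up and straddle the grip. However, the wrist housing extends to the left, so before sliding I need to check its clearance to the scope.

Run:
```python
from h import *
a=load('t3')['pixels'][80:400,20:340];b=load('s3')['pixels'][0:320,80:400]
cv2.imwrite('pics/cd.png',cv2.resize(np.hstack([a,b]),None,fx=1.25,fy=1.25,interpolation=2)[:,:,::-1])
```

```text
(no output)
```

View pics/cd.png

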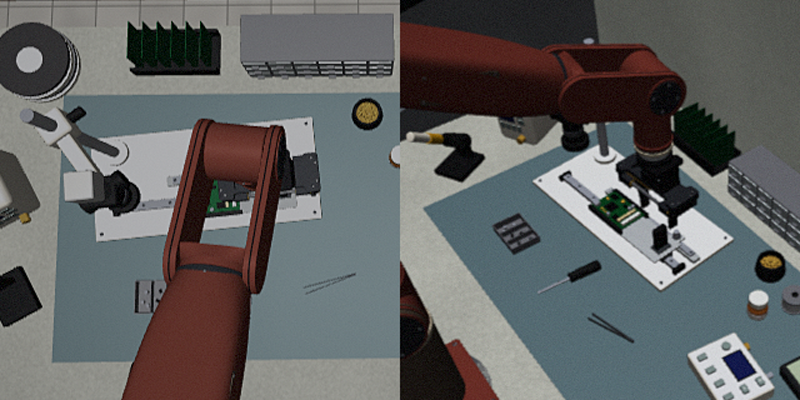

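The wrist fork spans about ±65 mm around the tool, so at home it reaches stage y of about 0, well short of the scope at +86. I'll descend and pinch.

play_rows([
  [[0,0,-2],0,0],
  [[0,0,-2],0,0],
  [[0,0,-2],0,0],
  [[0,0,-1],0,0],
  [[0,0,-0.6],0,0],
  [[0,0,0],0,0],
  [[0,0,0],0,0.3],
], squeeze=20)

```text
t: 10.38
ee_pos: [591.5, 19.1, 73.2]
tool_rot: [-3.141, 0.001, -3.048]
force: [0.3, -0.2, -0.4]
finger_gap: 85.0
```

play_rows([
  [[0,0,0],0,0.5],
  [[0,0,0],0,0.7],
  [[0,0,0],0,1],
  [[0,0,0],0,1],
  [[0,0,0],0,1],
  [[0,0,0],0,1],
  [[0,0,0],0,1],
  [[0,0,0],0,1],
  [[0,0,0],0,1],
  [[0,0,0],0,1],
  [[0,0,0],0,1],
  [[0,0,0],0,1],
])

```text
t: 11.38
ee_pos: [590.6, 19.3, 72.1]
tool_rot: [3.141, -0.0, -3.048]
force: [0.2, 1.2, -0.3]
finger_gap: 15.7
```

Gripped, with a gap of 15.7 mm. I'll slide about 96 mm along the rail, then creep.

play_rows([
  [[-0.05,0.5,0],0,1],
  [[-0.07,0.8,0],0,1],
  [[-0.09,1,0],0,1],
  [[-0.09,1,0],0,1],
  [[-0.1,1,0],0,1],
  [[-0.09,1,0],0,1],
  [[-0.09,1,0],0,1],
  [[-0.09,1,0],0,1],
  [[-0.09,1,0],0,1],
  [[-0.07,0.7,0],0,1],
  [[-0.05,0.5,0],0,1],
  [[0,0,0],0,1],
  [[0,0,0],0,1],
  [[0,0,0],0,1],
])

```text
t: 12.55
ee_pos: [581.6, 115.0, 72.1]
tool_rot: [3.14, -0.0, -3.048]
force: [-0.7, 4.4, -0.1]
finger_gap: 16.1
```

Run:
```python
from h import *
s=bot.read_state(); print(s['ee_pos'],s['force'],s['finger_gap'])
O=np.array([573.7,199.1,0]);a=np.radians(95.3);ey=np.array([np.cos(a),np.sin(a),0]);print(np.dot(s['ee_pos']-O,ey))
c=shot('wrist','w4')
```

```text
[581.63920386 115.03907488  72.09396709] [-0.744659    4.40641577 -0.12862636] 16.063336941621248
-84.43488821940865
```

View pics/w4.png

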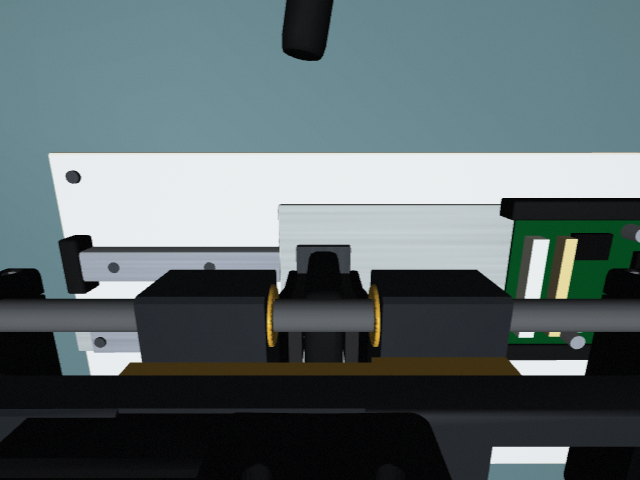

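Still gripped, but Fy reads +4.4 N, which is either static residue or the ball already being drawn. I'll creep in 1 mm steps and watch the force.

play_rows([
  [[0,0.1,0],0,1],
  [[0,0,0],0,1],
  [[0,0,0],0,1],
])

```text
t: 12.85
ee_pos: [581.7, 114.8, 72.1]
tool_rot: [-3.141, -0.001, -3.049]
force: [-2.4, 1.0, 1.3]
finger_gap: 15.7
```

play_rows([
  [[-0.02,0.1,0],0,1],
  [[0,0,0],0,1],
  [[0,0,0],0,1],
])

```text
t: 13.1
ee_pos: [581.6, 115.3, 72.1]
tool_rot: [-3.141, -0.0, -3.049]
force: [-2.8, -3.7, 1.4]
finger_gap: 15.9
```

play_rows([
  [[0,0.1,0],0,1],
  [[0,0,0],0,1],
  [[0,0,0],0,1],
])

```text
t: 13.35
ee_pos: [581.5, 117.0, 72.1]
tool_rot: [-3.141, -0.001, -3.048]
force: [-2.5, -2.9, 1.4]
finger_gap: 16.1
```

play_rows([
  [[-0.02,0.1,0],0,1],
  [[0,0,0],0,1],
  [[0,0,0],0,1],
])

```text
t: 13.6
ee_pos: [581.4, 118.2, 72.1]
tool_rot: [3.141, -0.0, -3.048]
force: [-3.4, -2.9, 0.9]
finger_gap: 16.0
```

No notch resistance of 5–7 N yet, and the image put the notch near y = 128–130. I'll keep creeping.

play_rows([
  [[-0.02,0.2,0],0,1],
  [[0,0,0],0,1],
  [[0,0,0],0,1],
])

```text
t: 13.85
ee_pos: [581.1, 120.7, 72.1]
tool_rot: [3.141, -0.0, -3.048]
force: [-2.9, 0.2, 0.6]
finger_gap: 15.9
```

play_rows([
  [[-0.02,0.2,0],0,1],
  [[0,0,0],0,1],
  [[0,0,0],0,1],
])

```text
t: 14.1
ee_pos: [581.0, 122.5, 72.1]
tool_rot: [3.141, -0.0, -3.048]
force: [-3.2, -0.2, 1.1]
finger_gap: 16.0
```

play_rows([
  [[-0.02,0.2,0],0,1],
  [[0,0,0],0,1],
  [[0,0,0],0,1],
])

```text
t: 14.35
ee_pos: [580.7, 125.1, 72.1]
tool_rot: [3.14, -0.0, -3.048]
force: [-3.7, 3.3, 0.6]
finger_gap: 15.7
```

play_rows([
  [[0,0.1,0],0,1],
  [[0,0,0],0,1],
  [[0,0,0],0,1],
])

```text
t: 14.6
ee_pos: [580.7, 125.4, 72.1]
tool_rot: [3.141, -0.0, -3.048]
force: [-4.9, 1.7, 0.4]
finger_gap: 16.3
```

play_rows([
  [[-0.08,0.1,0],0,1],
  [[0,0,0],0,1],
  [[0,0,0],0,1],
])

```text
t: 14.85
ee_pos: [580.6, 126.0, 72.1]
tool_rot: [-3.141, 0.001, -3.048]
force: [1.6, -0.2, -2.7]
finger_gap: 15.8
```

play_rows([
  [[-0.01,0.1,0],0,1],
  [[0,0,0],0,1],
  [[0,0,0],0,1],
])

```text
t: 15.1
ee_pos: [580.5, 127.3, 72.1]
tool_rot: [3.141, 0.001, -3.048]
force: [3.5, 0.9, -4.1]
finger_gap: 15.9
```

play_rows([
  [[-0.01,0.1,0],0,1],
  [[0,0,0],0,1],
  [[0,0,0],0,1],
])

```text
t: 15.35
ee_pos: [580.4, 128.3, 72.1]
tool_rot: [3.141, 0.001, -3.048]
force: [5.0, 1.1, -6.4]
finger_gap: 16.1
```

play_rows([
  [[-0.01,0.1,0],0,1],
  [[0,0,0],0,1],
  [[0,0,0],0,1],
])

```text
t: 15.6
ee_pos: [580.3, 128.7, 72.1]
tool_rot: [-3.141, 0.001, -3.048]
force: [5.6, -1.0, -6.7]
finger_gap: 15.7
```

play_rows([
  [[0.03,0.1,-0.05],0,1],
  [[0,0,0],0,1],
  [[0,0,0],0,1],
])

```text
t: 15.85
ee_pos: [580.3, 129.1, 72.1]
tool_rot: [-3.14, 0.0, -3.048]
force: [0.5, -5.0, -1.7]
finger_gap: 15.8
```

play_rows([
  [[-0.01,0.1,0],0,1],
  [[0,0,0],0,1],
  [[0,0,0],0,1],
])

```text
t: 16.1
ee_pos: [580.3, 129.4, 72.1]
tool_rot: [-3.139, -0.0, -3.049]
force: [1.3, -6.9, -1.6]
finger_gap: 15.8
```

play_rows([
  [[-0.01,0.1,0],0,1],
  [[0,0,0],0,1],
  [[0,0,0],0,1],
])

```text
t: 16.35
ee_pos: [580.2, 130.1, 72.1]
tool_rot: [-3.139, -0.0, -3.049]
force: [2.4, -7.4, -2.0]
finger_gap: 15.7
```

The force climbed to −7.4 N while motion nearly stalled, so the ball is in the notch near its far side. I'll back off to centre it.

play_rows([
  [[0,-0.15,0],0,1],
  [[0,0,0],0,1],
  [[0,0,0],0,1],
  [[0,0,0],0,1],
])

```text
t: 16.68
ee_pos: [580.2, 129.9, 72.1]
tool_rot: [-3.14, 0.001, -3.048]
force: [2.0, -4.5, -1.5]
finger_gap: 15.8
```

play_rows([
  [[0,-0.1,0],0,1],
  [[0,0,0],0,1],
  [[0,0,0],0,1],
  [[0,0,0],0,1],
])

```text
t: 17.02
ee_pos: [580.2, 129.8, 72.1]
tool_rot: [-3.142, 0.001, -3.048]
force: [2.7, -1.5, 0.5]
finger_gap: 15.7
```

Position barely changes as the force swings. I'll test the other direction gently to confirm it's held both ways.

play_rows([
  [[0,-0.1,0],0,1],
  [[0,0,0],0,1],
  [[0,0,0],0,1],
  [[0,0,0],0,1],
])

```text
t: 17.35
ee_pos: [580.4, 128.8, 72.1]
tool_rot: [3.141, 0.001, -3.048]
force: [4.0, -0.0, 0.9]
finger_gap: 16.0
```

play_rows([
  [[0,-0.08,0],0,1],
  [[0,0,0],0,1],
  [[0,0,0],0,1],
  [[0,0,0],0,1],
])

```text
t: 17.68
ee_pos: [580.4, 128.3, 72.0]
tool_rot: [3.141, 0.001, -3.048]
force: [4.8, 2.7, 2.1]
finger_gap: 16.1
```

play_rows([
  [[-0.0,-0.08,0],0,1],
  [[0,0,0],0,1],
  [[0,0,0],0,1],
  [[0,0,0],0,1],
])

```text
t: 18.02
ee_pos: [580.4, 128.0, 72.1]
tool_rot: [3.14, 0.002, -3.048]
force: [5.0, 4.8, 1.8]
finger_gap: 15.8
```

play_rows([
  [[0.0,-0.08,0],0,1],
  [[0,0,0],0,1],
  [[0,0,0],0,1],
  [[0,0,0],0,1],
])

```text
t: 18.35
ee_pos: [580.5, 127.7, 72.1]
tool_rot: [3.139, 0.002, -3.048]
force: [5.3, 6.5, 2.3]
finger_gap: 15.7
```

Held both ways: +6.5 N at y = 127.7 and −7.4 N at 130.1, so the notch centre is about 128.9. I'll return to the middle.

play_rows([
  [[-0.01,0.15,0],0,1],
  [[0,0.1,0],0,1],
  [[0,0,0],0,1],
  [[0,0,0],0,1],
  [[0,0,0],0,1],
  [[0,0,0],0,1],
])

```text
t: 18.85
ee_pos: [580.3, 128.6, 72.1]
tool_rot: [3.142, 0.001, -3.049]
force: [4.9, -0.1, 3.4]
finger_gap: 15.8
```

Run:
```python
from h import *
s=bot.read_state(); print(s['ee_pos'],s['force'],s['finger_gap'])
b=shot('side','s5')['pixels'][0:360,100:480]; a=shot('top','t5')['pixels'][80:440,50:430]
cv2.imwrite('pics/f.png',cv2.resize(np.hstack([a,b]),None,fx=1.05,fy=1.05)[:,:,::-1])
```

```text
[580.34128735 128.58017707  72.05636273] [ 4.86365695 -0.10451237  3.40412717] 15.773207766184797
```

View pics/f.png

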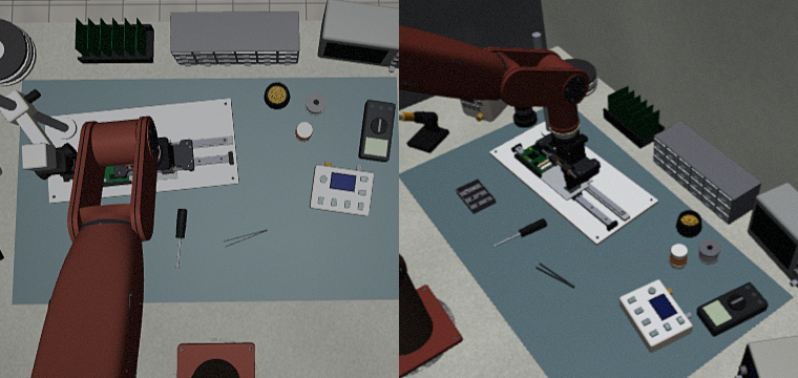

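The final view shows the grip pinched, the arm clear of the scope, and the bystanders and controller in place. Fy is about 0.

```bash
python3 -c "
from station import bot
print(bot.finish_job())"
```

```text
the job is handed in; nothing more can be done
None
```

I've handed the job in: the three keys are pressed and the carriage is held in the notch. No verdict was reported.

- **Keys:** I pressed power, then preset 3, then plus, each to its hard stop. The measured TCP height was 42.2–42.3 mm with 9.6–14.3 N of upward force, against 4 N for a fully pressed key. I aimed from the top view, and a closer wrist view agreed to within about 2 mm for power and preset 3. The gripper blocked plus in the wrist view, so its position came from the top view only. I took no reading of the untouched keys, but they were about 29 mm or more from the points I pressed, clear of the closed fingertips.
- **Carriage:** I pinched the grip at a gap of about 15.8 mm and slid it about 110 mm left. The image had predicted 109–111 mm.
- **Notch:** It resisted both ways, with −7.4 N at y = 130.1 mm and +6.5 N at y = 127.7 mm. I settled at y = 128.6 mm with almost no force along the rail. The midpoint of those two readings is 128.9 mm.
- **Surroundings:** The last top and side views show the arm clear of the microscope and nothing else visibly moved.
- **Checks that were less clean:** About 5 N across the rail and 3 N vertically remained on the grip at the end. Friction readings during the creep were noisy. The index strip measured about 340 mm long instead of the stated 310 mm; I left that unresolved because the notch was confirmed by feel.

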